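Hold a reagent dropper over the copper sample on a spot plate

ROBOT

A 6-joint arm with a two-finger parallel gripper is mounted at the origin on the work surface. World frame = base frame: x ahead of the robot, y to its left, z up, the work surface at z = 0. Lengths are in m, angles in rad, forces in N, time in s.
With the tool pointing down it reaches from about 0.375 to 0.75 m from the base axis. Payload 9 kg.
Tool frame: the origin (TCP) lies midway between the tips of the shut fingers; the grasp point (between the pads) lies 19 mm behind it; z points along the fingers, y is the direction in which the jaws open and shut (so a half turn about z gives the same grasp; the last joint's range is limited). The gripper opens to 85 mm and grips with 20 to 120 N. Pads are 22 mm wide; open, the fingers measure 114 mm over their backs; the gripper's body (76 mm by 85 mm) begins 54 mm behind the grasp point. The pads swing forward as they close: fully open they stand 13 mm farther back than shut.
Start: joints at [0.941, 0.104, 0.097, 1.564, 0, 1.353], TCP at [0.24, 0.55, 0.231] pointing down, gripper open.
Joint ranges: [-2.99, 2.99], [-0.84, 1.86], [-1.1, 1.16], [-1.84, 2.11], [-1.51, 1.56], [-3.14, 3.14]. Speed limits (rad/s): [2.22, 2.22, 2.57, 3.14, 3.14, 3.14].

INTERFACE

Orientations are given as a unit quaternion [w, x, y, z].
In Python, from bench import * gives the robot as it stands.
- The arm moves only by the tool arm_command, never from a script. Its argument "plan" is one flat list of numbers, 6 for each row, row after row: the shift along the tool's x, y, z in units of 0.2 m (1.0 is 0.2 m), then the turn, a rotation vector about the tool's x, y, z in units of 120 degrees (1.0 is 120 degrees). In form: [x, y, z, ax, ay, az, x, y, z, ax, ay, az, ...]. A call has 1 to 5 rows; each row is the pose to reach, as a shift and turn from the pose commanded when the call began, along the tool's axes at that moment; what a row does not reach only later rows make up. A row lasts 1/12 s, in which the tool goes at most 41.7 mm and 7.16 degrees, less where a joint would pass 70% of its speed; a pose out of reach is approached as far as the arm can. A call with a number of a shift or a turn outside -1 to 1 is refused whole. A call with a gripper value outside its range is refused whole. "grip" is the opening in per cent of the stroke, from 0 (shut) to 100 (fully open), set as the call begins (left out, the last holds). The fingers move at their own pace and stop on an object; the grip force is fixed at half the most. Time passes only in rows, so rows that repeat a pose let the fingers close. It gives the time, the measured TCP pose, the force and the opening at its end, in the units of the state.
- read_state(): the state, without advancing time (a new reading comes with each control period).
- get_image(name): name is "side" or "top" or "wrist"; returns a dict with "img" (400x640x3 uint8, red, green, blue), "z_map" (400x640 float32, m along the optical axis (not along the pixel's ray), 0 where there is no reading), "camera_matrix" (3x3 intrinsics, pixels), "k1" (the pictures are not rectified: a ray, as slopes to the right and down, at radius r is drawn at 1 + k1 r^2 times it, then the intrinsics apply), "world_to_cam" (4x4, takes a point from world to camera coordinates). Camera axes: x right, y up, looking along -z (the intrinsics and any distortion apply to the point x, -y, -z); pixel columns grow to the right and rows downward; lengths in m; the calibration is good to about 2 mm. A picture is of the moment at which its call begins.
- job_done(): hands the job in, once; it reports no verdict.
The state is a dict: "t": time; "joints": joint angles; "joint_velocities": joint speeds; "joint_efforts": joint torques, N m; "tool_pos": TCP position; "tool_rot": TCP orientation; "ft_force": force on the tool from outside, world axes, zero at the start; "wrist_torque": the same for the moment, N m; "width": finger opening in m.
Only numpy, scipy, OpenCV 4.12 (cv2) and the standard library are available. Lean on these libraries where they do the work, as an engineer would, in place of code of your own. Each camera call takes 0.05 s, during which the arm holds its last target.

TASK

Lift the dropper by its black cap out of the lime-labelled amber bottle, carry it over the tube rack to the white spot plate, and hold it there upright and still with its glass tip about one centimetre above the middle of the copper disc, ready for a drop to fall. Never pinch the rubber bulb, let the dropper touch nothing but its own bottle on the way, and leave the bottle and everything else standing undisturbed. The job finishes while you are still holding the dropper over the disc: do not touch the disc or the plate with it, and do not put it down.

Things in the scene. Friction and masses are not known exactly. Their poses are not given: they have to be found in the camera images.
- dropper: the dropper to take, 126 mm, 28 g, round. Origin at its open glass tip, z up the stem. Thin tip 0-18 mm along z, 7 mm stem 30-79, ribbed black cap 26 mm diameter 79-100 (grip here), green rubber bulb 15 mm diameter 100-126. The cap is unscrewed and sits loosely on the bottle's neck, which reaches 17 mm up inside it; it lifts straight up, clear of the mouth after 96 mm
- dropper_bulb: the green rubber bulb of that dropper, 15 mm diameter, 26 mm high, origin at its foot, on the cap's top; not to be pinched
- bottle: the amber bottle with lime (yellow-green) label holding the dropper; loose, 0.19 kg. Body 48 mm diameter to 66 mm height, then a cone in to a neck 19 mm diameter from 79 to 108 mm, bore 14 mm. Origin at the centre of its underside, z up. At the start the dropper's tip is 12 mm above this origin, the cap covers 91 to 112 mm, with 12 mm of bare neck below it
- other_bottle: the same kind of amber bottle with a plain white label, same size and origin; leave alone. It stands beside the lime-labelled bottle in the same tray, axes about 106 mm apart, on either side of it
- other_dropper: the dropper in the white-labelled bottle, same size and origin, black cap but a blue bulb; leave alone
- table: the white bench top, its surface at z = 0; the dropper must not touch it
- tray: fixed shallow grey-blue tray, 210 mm (its x) by 110 mm (its y), wall 16 mm high and 4 mm thick, floor 4 mm thick; both dropper bottles stand in it. Origin at the centre of its underside. It stands either to the robot's right or left of the tube rack, the spot plate on the other side
- spot_plate: white porcelain spot plate, loose, 70 mm (its x) by 101 mm (its y), 16 mm high, with 2 by 3 round wells of 24 mm diameter, 7 mm deep, 31 mm apart. Origin at the centre of its underside, z up
- copper: the copper sample disc, orange-red metal, 18 mm diameter, 6 mm thick, lying flat in one of the wells of the spot plate; origin at the centre of its underside (9 mm above the bench), so its top face is at 6 mm, 1 mm below the plate's rim
- steel: bright steel disc of the same size in another well; leave alone
- iron: dark, almost black iron disc of the same size in another well; leave alone
- tube_rack: yellow tube rack, 210 mm (its x) by 66 mm (its y), 69 mm high, with nine capped tubes whose caps reach 118 mm above the bench; stands between the tray and the spot plate, its length pointing away from the robot. Origin at the centre of its underside, z up. Leave alone
- amber_a: closed amber reagent bottle, white label and white cap, 68 mm diameter, 144 mm high, beyond the far end of the rack; origin at the centre of its underside. Leave alone
- amber_b: closed amber reagent bottle, lime label and white cap, 68 mm diameter, 144 mm high (far bigger than the dropper bottle), beyond the far end of the rack; same origin. Leave alone

How it is judged:
By the outcome, as a careful person would: the job done as asked, in the order asked, and still so for the second after the job is handed in, while the arm keeps its last pose, push and grip.
It also fails if it takes over 46 s, if anything falls off the work surface, if the arm or the gripper's body presses on something with over 40 N, if the wrist force passes 120 N, or if a joint passes its speed limit or range.

## Working session

There is one attempt and no reset: what is moved stays moved. The work goes in short steps, Python scripts to look and compute and a tool call to move; the robot and the scene stay as the last step left them, time stands still between calls to the robot, and variables do not carry over. Pictures are saved under pics/ and viewed, and the job is handed in when it is done.

Besides the shell and the picture viewer there is one more tool, called by a JSON object that holds its "method" and its "body". arm_command: Moves the arm, as the interface text tells. Shifts and turns lie within -1 to 1; 1 stands for 0.2 m of shift or 120 degrees of turn. Its arguments: {"type":"object","properties":{"plan":{"type":"array","items":{"type":"number","minimum":-1,"maximum":1}},"grip":{"type":"number"}},"required":["plan"]}

```bash
ls; mkdir -p pics
python3 - <<'E'
from bench import *
import cv2,numpy as np,pickle
print(read_state())
d={}
for n in ["side","top","wrist"]:
    o=get_image(n); d[n]=o
    cv2.imwrite(f"pics/{n}0.png",o["img"][:,:,::-1])
    print(n,o["camera_matrix"].tolist(),o["k1"],np.round(o["world_to_cam"],4).tolist())
pickle.dump(d,open("d0.pkl","wb"))
E
```

```text
pics
{'t': 0.0, 'joints': array([ 9.41303789e-01,  1.04724824e-01,  9.64891210e-02,  1.56393173e+00,
       -6.51550273e-06,  1.35307630e+00]), 'joint_velocities': array([-0.00074107,  0.00070916, -0.00063168, -0.00101876, -0.00294624,
       -0.0008105 ]), 'joint_efforts': array([-7.15432107e-04, -5.56929159e+01,  5.03650117e+01,  1.66242704e-02,
       -3.28870274e-04, -2.85738844e-05]), 'tool_pos': array([0.23993932, 0.5495639 , 0.23051832]), 'tool_rot': array([-2.78827045e-04,  2.04434730e-01,  9.78879958e-01, -6.26297447e-04]), 'ft_force': array([-0.07993505, -0.05266854, -0.15805029]), 'wrist_torque': array([-0.0538346 , -0.01005057,  0.03829299]), 'width': 0.08558452705117224}
side [[485.11193948723894, 0.0, 309.0190553418985], [0.0, 485.11193948723894, 199.62393770978], [0.0, 0.0, 1.0]] -0.04287456603087638 [[-0.9308, -0.3652, 0.0171, 0.4919], [0.2124, -0.5022, 0.8382, -0.1815], [-0.2975, 0.7838, 0.545, -0.9746], [0.0, 0.0, 0.0, 1.0]]
top [[428.7572028454504, 0.0, 323.19388332669354], [0.0, 428.7572028454504, 198.74190838089967], [0.0, 0.0, 1.0]] -0.06832803563508563 [[0.0288, -0.9995, -0.0094, -0.0156], [0.9961, 0.0279, 0.0834, -0.533], [-0.0831, -0.0117, 0.9965, -0.9339], [0.0, 0.0, 0.0, 1.0]]
wrist [[348.3461494949178, 0.0, 315.1880206688556], [0.0, 348.3461494949178, 200.6070536688681], [0.0, 0.0, 1.0]] -0.007580621896855361 [[0.4004, 0.9163, -0.0013, -0.5982], [-0.8714, 0.3803, -0.3099, 0.0407], [-0.2835, 0.1252, 0.9508, -0.3818], [0.0, 0.0, 0.0, 1.0]]
```

View pics/side0.png

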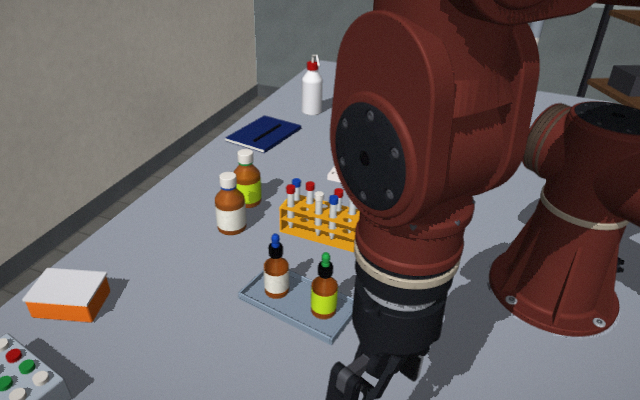

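View pics/top0.png

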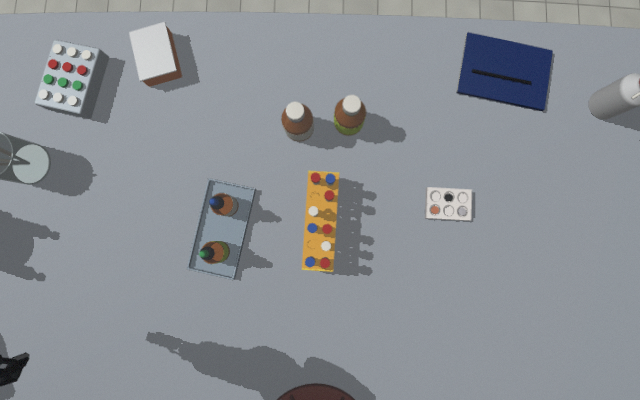

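View pics/wrist0.png

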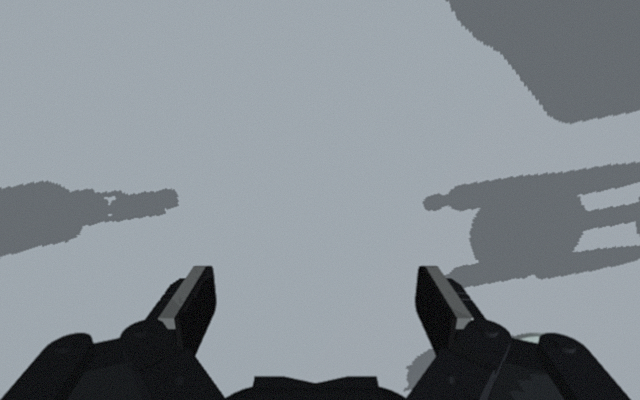

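The side view shows the lime bottle (bulb at 325,260) in the tray, nearer the robot. In the top view the green bulb is at about (207,254), the blue one at (217,203), the rack at (321,222), and the copper disc in the plate's lower-left well at (435,210). The wrist camera sees only bench and shadows. Next I'll enlarge the crops.

```bash
cat > h.py <<'E'
import numpy as np,cv2,pickle
from scipy.optimize import least_squares
from scipy.spatial.transform import Rotation as R
def ray(o,u,v):
    K=o["camera_matrix"];k=o["k1"]
    x,y=(u-K[0,2])/K[0,0],(v-K[1,2])/K[1,1]
    p=cv2.undistortPointsIter(np.array([[[u,v]]],float),K,np.array([k,0,0,0,0.]),None,None,(3,100,1e-12))[0,0]
    T=o["world_to_cam"];Rm=T[:3,:3];c=-Rm.T@T[:3,3]
    d=Rm.T@np.array([p[0],-p[1],-1.0]); return c,d   # d scaled: depth=1
def at_depth(o,u,v):
    c,d=ray(o,u,v); return c+d*o["z_map"][int(round(v)),int(round(u))]
def at_z(o,u,v,z):
    c,d=ray(o,u,v); return c+d*(z-c[2])/d[2]
def tri(a,b):
    (c1,d1),(c2,d2)=a,b
    A=np.stack([d1,-d2],1);s=np.linalg.lstsq(A,c2-c1,rcond=None)[0]
    p,q=c1+d1*s[0],c2+d2*s[1]; return (p+q)/2,np.linalg.norm(p-q)
def proj(o,P):
    T=o["world_to_cam"];p=T[:3,:3]@np.asarray(P)+T[:3,3];x,y=p[0]/-p[2],-p[1]/-p[2]
    f=1+o["k1"]*(x*x+y*y);K=o["camera_matrix"];return np.array([K[0,0]*x*f+K[0,2],K[1,1]*y*f+K[1,2]])
def crop(o,u0,v0,w,h,s,fn):
    c=o["img"][v0:v0+h,u0:u0+w,::-1];cv2.imwrite(fn,cv2.resize(c,None,fx=s,fy=s,interpolation=cv2.INTER_CUBIC))
E
python3 - <<'E'
from h import *
d=pickle.load(open("d0.pkl","rb"));
crop(d["top"],180,175,90,110,5,"pics/tb.png");crop(d["top"],415,175,70,60,8,"pics/tp.png");crop(d["side"],230,220,140,120,5,"pics/sb.png")
E
```

```text
(no output)
```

View pics/tb.png

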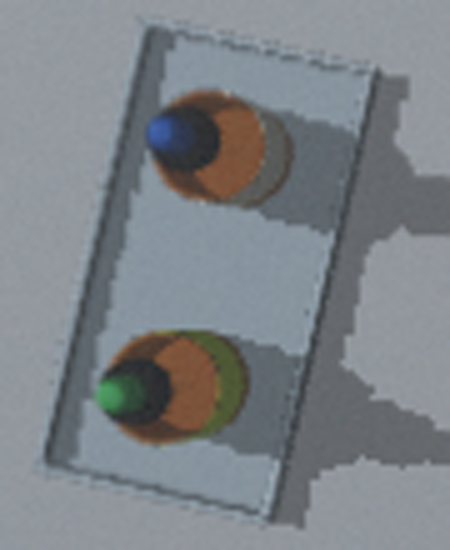

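View pics/tp.png

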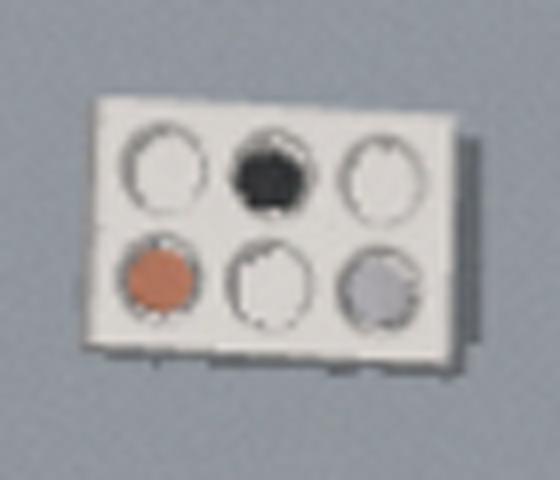

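View pics/sb.png

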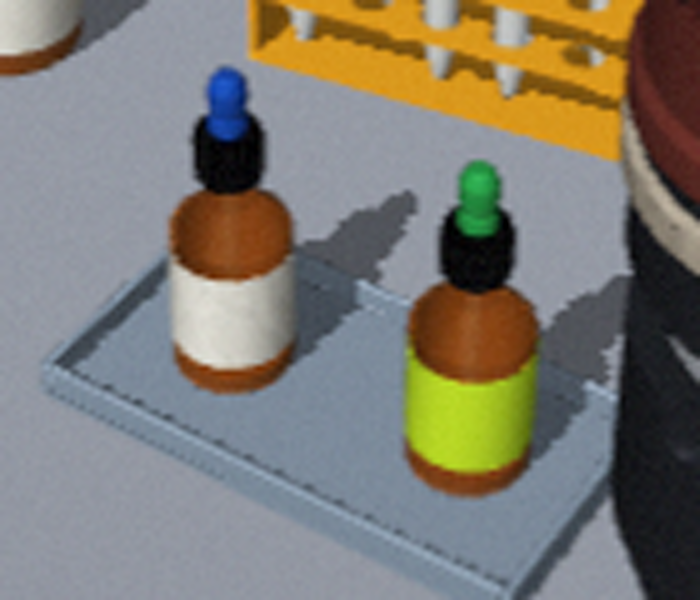

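In the enlarged crops, the top view has the bulb ball's centre at crop (114,394) and the cap around (142,393). The side view has the ball at (480,184) and the cap's centre at (477,245). The copper centre is at crop (160,281) in the top view.

Run:
```python
from h import *
d=pickle.load(open("d0.pkl","rb"));t=d["top"];s=d["side"]
f=lambda x,y,k,u0,v0:((x+.5)/k-.5+u0,(y+.5)/k-.5+v0)
def T(a,b):
    p,e=tri(ray(t,*a),ray(s,*b));print(np.round(p,4),round(e,4));return p
tb=f(114,394,5,180,175);sb=f(480,184,5,230,220)
print("ball");T(tb,sb);print(at_z(t,*tb,.1345),at_z(s,*sb,.1345),at_depth(t,*tb),at_depth(s,*sb))
sc=f(477,245,5,230,220);print("cap side@.1055",at_z(s,*sc,.1055), at_depth(s,*sc))
tb=f(164,133,5,180,175);sb=f(227,92,5,230,220)
print("blue ball");T(tb,sb)
cu=f(160,281,8,415,175);print("cu",at_z(t,*cu,.015),at_depth(t,*cu))
for n,c in dict(tl=(97,98),tr=(456,114),br=(449,360),bl=(88,347)).items():
    print(n,at_z(t,*f(*c,8,415,175),.016))
for n,c in dict(tl=(145,22),tr=(377,70),br=(268,517),bl=(45,463)).items():
    print("tray",n,at_z(t,*f(*c,5,180,175),.016))
for n,c in dict(w1=(165,167),iron=(273,174),w3=(382,180),w5=(271,285),steel=(378,291)).items():
    print(n,at_z(t,*f(*c,8,415,175),.015))
for c in [(308,170),(339,172),(334,271),(302,271)]: print("rack",at_z(t,*c,.069))
for c in [(316,178),(330,180),(329,196),(325,262),(310,261)]: print("tubecap",at_z(t,*c,.118), at_depth(t,*c))
st=[0.23993932,0.5495639,0.23051832]; r=R.from_quat([ -2.78827045e-04,2.04434730e-01,9.78879958e-01,-6.26297447e-04],scalar_first=True); print(r.as_matrix())
```

```text
ball
[0.4092 0.2323 0.1345] 0.0005
[0.40948853 0.23233599 0.1345    ] [0.40895814 0.23219619 0.1345    ] [0.40988989 0.23012249 0.14212431] [0.40795818 0.23525842 0.13716827]
cap side@.1055 [0.40941449 0.23097985 0.1055    ] [0.40582605 0.2419657  0.11556641]
blue ball
[0.5126 0.2175 0.1336] 0.0007
cu [ 0.51615867 -0.25124543  0.015     ] [ 0.51611847 -0.25109117  0.0156181 ]
tl [ 0.56724058 -0.23277047  0.016     ]
tr [ 0.56564836 -0.33498656  0.016     ]
br [ 0.4960952  -0.33302445  0.016     ]
bl [ 0.49702554 -0.23086336  0.016     ]
tray tl [0.57139763 0.26102414 0.016     ]
tray tr [0.55237049 0.1541093  0.016     ]
tray br [0.35109895 0.19482776 0.016     ]
tray bl [0.37141953 0.29664946 0.016     ]
w1 [ 0.54835909 -0.25242417  0.015     ]
iron [ 0.54724434 -0.28310398  0.015     ]
w3 [ 0.54642108 -0.31416089  0.015     ]
w5 [ 0.51589065 -0.28268597  0.015     ]
steel [ 0.51502492 -0.31309163  0.015     ]
rack [0.58992478 0.03319138 0.069     ]
rack [ 0.58743387 -0.03302805  0.069     ]
rack [ 0.37812427 -0.0279998   0.069     ]
rack [0.37611979 0.03903724 0.069     ]
tubecap [0.56673144 0.01412393 0.118     ] [0.56692072 0.01416714 0.11656455]
tubecap [ 0.56345258 -0.01417857  0.118     ] [ 0.56318358 -0.01417242  0.12010102]
tubecap [ 0.53106716 -0.01306044  0.118     ] [ 0.53110773 -0.01306117  0.11755044]
tubecap [ 0.39941963 -0.00878548  0.118     ] [ 0.39956844 -0.00879339  0.12034784]
tubecap [0.40050863 0.02103635 0.118     ] [0.40053645 0.02101925 0.11844795]
[[-9.16412727e-01  4.00233770e-01 -8.01950310e-04]
 [ 4.00234469e-01  9.16412098e-01 -1.11213617e-03]
 [ 2.89802513e-04 -1.34014390e-03 -9.99999060e-01]]
```

The measured heights agree with the text: ball 134.5 mm, bottle axes 104.5 mm apart, rack and plate sizes right. The dropper axis is at about (0.409, 0.232) and the copper at about (0.516, -0.2515). First I'll move above the dropper with the jaws roughly along world y, across the bottle line.

{"method": "arm_command", "body": {"plan": [-0.155,-0.123,0,0,0,-0.026,-0.31,-0.246,0,0,0,-0.052,-0.465,-0.369,0,0,0,-0.078,-0.62,-0.492,0,0,0,-0.104,-0.775,-0.615,0,0,0,-0.128], "grip": 100}}

```text
t: 0.57
tool_pos: [0.3332, 0.3735, 0.231]
tool_rot: [-0.0, 0.07, 0.998, -0.0]
ft_force: [-0.0, -0.2, -0.1]
width: 0.0852
```

```bash
cat >> h.py <<'E'
def rel(st,target):
    r=R.from_quat(st["tool_rot"],scalar_first=True);M=r.as_matrix()
    return M.T@(np.asarray(target)-st["tool_pos"])/0.2, M
E
python3 - <<'E'
from h import *; from bench import *
s=read_state();print(s["t"],s["tool_pos"],s["width"]);v,M=rel(s,[.409,.232,.23]);print(v);print(M.round(4))
E
```

```text
0.5667 [0.33320334 0.37350179 0.23104302] 0.08518041467131804
[-0.47419654 -0.64756045  0.00524868]
[[-9.902e-01  1.398e-01 -1.000e-04]
 [ 1.398e-01  9.902e-01 -1.000e-04]
 [ 1.000e-04 -1.000e-04 -1.000e+00]]
```

{"method": "arm_command", "body": {"plan": [-0.119,-0.162,0,0,0,0,-0.238,-0.324,0,0,0,0,-0.356,-0.486,0,0,0,0,-0.44,-0.6,0,0,0,0,-0.474,-0.648,0,0,0,0]}}

```text
t: 0.98
tool_pos: [0.4096, 0.2302, 0.2311]
tool_rot: [0.0, 0.073, 0.997, -0.0]
ft_force: [0.1, -0.4, -1.0]
width: 0.0856
```

{"method": "arm_command", "body": {"plan": [0,0,0,0,0,0,0,0,0,0,0,0]}}

```text
t: 1.15
tool_pos: [0.4083, 0.2329, 0.2312]
tool_rot: [-0.0, 0.073, 0.997, 0.0]
ft_force: [-0.7, 0.4, -0.6]
width: 0.0852
```

Run:
```python
from h import *; from bench import *
s=read_state();print(s["t"],s["tool_pos"],s["width"],s["joints"].round(3));
o=get_image("wrist");pickle.dump((s,o),open("d1.pkl","wb"));cv2.imwrite("pics/w1.png",o["img"][:,:,::-1])
for z in (.142,.1345,.116): print(z,proj(o,[.409,.232,z]))
print(proj(o,s["tool_pos"]))
crop(o,220,200,200,150,4,"pics/w1c.png")
```

```text
1.15 [0.40833211 0.23291191 0.23117231] 0.08522191089839173 [ 0.239 -0.294 -0.278  1.587  0.     0.384]
0.142 [315.67465699 206.66471341]
0.1345 [315.66073591 203.30796555]
0.116 [315.62952093 195.78175603]
[317.66841737 267.67616892]
```

View pics/w1.png

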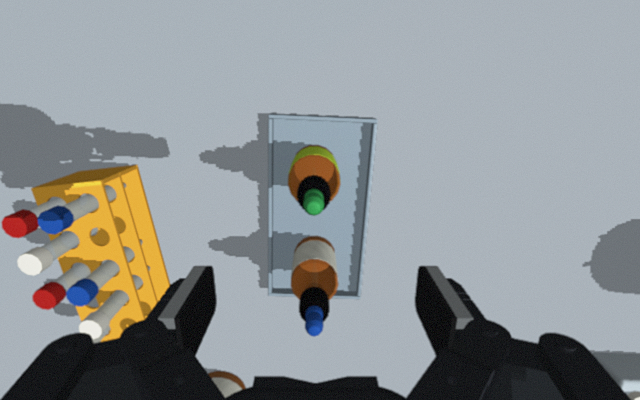

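View pics/w1c.png

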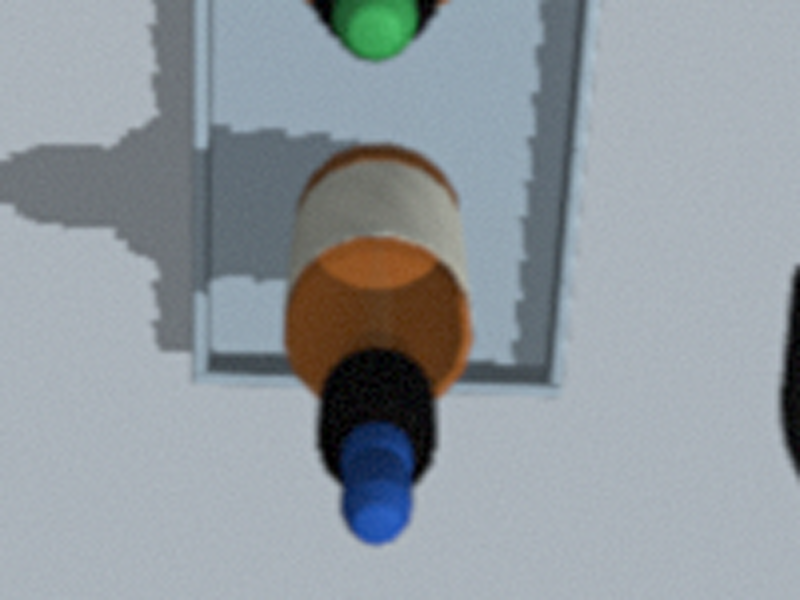

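In the wrist view the green ball sits at (314,202), where (315.7,203.3) was predicted, so it agrees within about 1 mm. The fingers are centred near u=316. I'll lower to just above the bulb and look again.

{"method": "arm_command", "body": {"plan": [0,0,0.1,0,0,0,0,0,0.2,0,0,0,0,0,0.28,0,0,0,0,0,0.3,0,0,0,0,0,0.3,0,0,0], "grip": 70}}

```text
t: 1.62
tool_pos: [0.407, 0.234, 0.1702]
tool_rot: [-0.001, 0.071, 0.997, -0.0]
ft_force: [0.4, 0.6, 0.6]
width: 0.0598
```

Run:
```python
from h import *; from bench import *
s=read_state();print(s["t"],s["tool_pos"],s["width"],s["tool_rot"])
o=get_image("wrist");pickle.dump((s,o),open("d2.pkl","wb"));cv2.imwrite("pics/w2.png",o["img"][:,:,::-1])
for z in (.142,.1345,.116): print(z,proj(o,[.409,.232,z]))
print(proj(o,s["tool_pos"]))
crop(o,250,150,130,100,6,"pics/w2c.png")
```

```text
1.6167 [0.40696058 0.23399773 0.17024359] 0.05984882885777421 [-1.07095355e-03  7.09808014e-02  9.97477078e-01 -2.38767179e-04]
0.142 [314.24791943 245.90878116]
0.1345 [314.29268545 240.16956987]
0.116 [314.39037233 227.64673325]
[317.67342832 267.63944395]
```

View pics/w2.png

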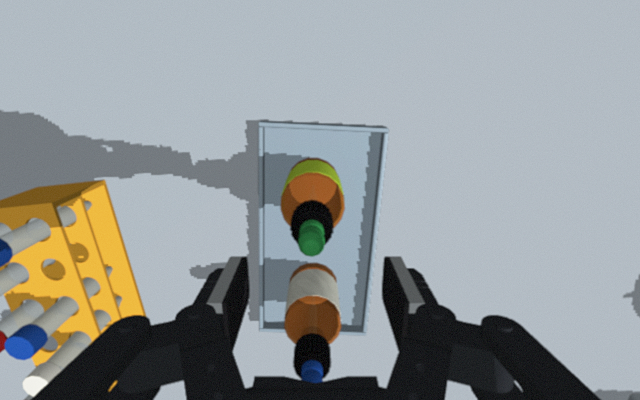

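View pics/w2c.png

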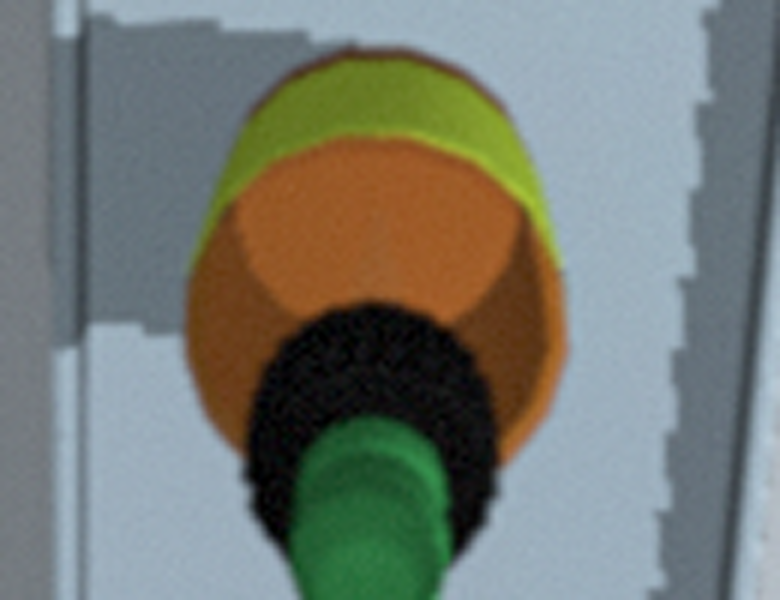

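The TCP is actually at (.407,.234). In the wrist crop the ball's centre is at u≈311.3, against 314.3 predicted. The pad edges at 247 and 385 have their middle at 316, where the calibration gives 317.7. Correcting for that bias, the bulb is at y≈0.2314, x≈0.409. I'll centre on it before descending.

{"method": "arm_command", "body": {"plan": [-0.011,-0.012,0,0,0,0,-0.011,-0.012,0,0,0,0,-0.011,-0.012,0,0,0,0]}}

```text
t: 1.92
tool_pos: [0.4107, 0.2307, 0.1724]
tool_rot: [0.001, 0.072, 0.997, 0.0]
ft_force: [-0.3, 0.3, -0.4]
width: 0.0599
```

Run:
```python
from h import *; from bench import *
s=read_state();v,M=rel(s,[.409,.2314,.0845]);print(s["t"],s["tool_pos"],s["width"],v.round(4),s["tool_rot"].round(4),s["joint_velocities"].round(3))
o=get_image("wrist");pickle.dump((s,o),open("d3.pkl","wb"))
crop(o,220,200,200,110,4,"pics/w3c.png")
s=read_state();v,M=rel(s,[.409,.2314,.0845]);print(s["t"],s["tool_pos"],v.round(4))
```

```text
1.9167 [0.41066029 0.23067726 0.17235146] 0.0599115195262415 [0.0094 0.0021 0.4392] [7.000e-04 7.190e-02 9.974e-01 3.000e-04] [-0.001  0.001 -0.007 -0.001  0.001  0.001]
1.9667 [0.41053454 0.2306521  0.17214326] [0.0086 0.0024 0.4382]
```

View pics/w3c.png

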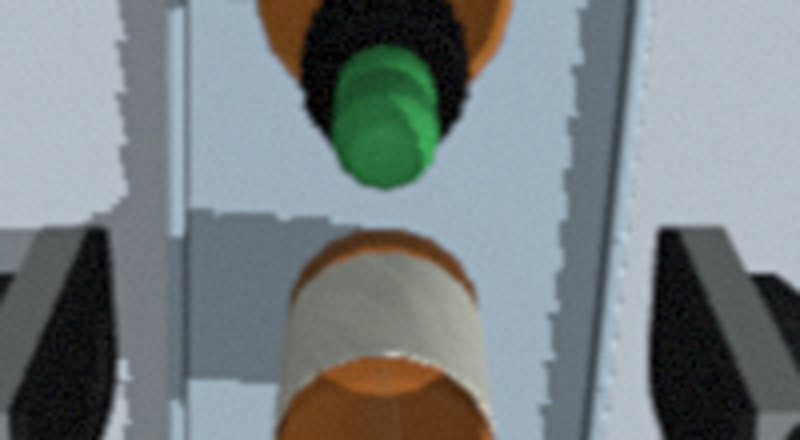

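Ball centre at u≈316.4, pad mid at ≈315.3, so about 0.5 mm off. That matches the state's +0.0024 correction. Descending.

{"method": "arm_command", "body": {"plan": [0.008,0.003,0.08,0,0,0,0.008,0.003,0.17,0,0,0,0.008,0.003,0.26,0,0,0,0.008,0.003,0.33,0,0,0,0.008,0.003,0.38,0,0,0]}}

```text
t: 2.38
tool_pos: [0.4082, 0.2313, 0.0942]
tool_rot: [-0.0, 0.072, 0.997, -0.0]
ft_force: [-0.1, -0.0, 0.3]
width: 0.0599
```

{"method": "arm_command", "body": {"plan": [0,0,0,0,0,0,0,0,0,0,0,0,0,0,0,0,0,0]}}

```text
t: 2.63
tool_pos: [0.4092, 0.2315, 0.0964]
tool_rot: [0.001, 0.072, 0.997, 0.0]
ft_force: [0.9, 0.4, 0.2]
width: 0.0593
```

Run:
```python
from h import *; from bench import *
s=read_state();v,M=rel(s,[.409,.2314,.0845]);print(s["t"],s["tool_pos"],s["width"],v.round(4),s["tool_rot"].round(4),s["ft_force"])
o=get_image("wrist");pickle.dump((s,o),open("d4.pkl","wb"))
cv2.imwrite("pics/w4.png",o["img"][:,:,::-1]);crop(o,220,200,200,150,4,"pics/w4c.png")
o=get_image("side");crop(o,270,200,140,120,5,"pics/s4c.png")
s=read_state();v,M=rel(s,[.409,.2314,.0845]);print(s["t"],s["tool_pos"],v.round(4))
```

```text
2.6333 [0.40917841 0.23153974 0.0963999 ] 0.05933362989697792 [ 0.0009 -0.0009  0.0595] [6.000e-04 7.180e-02 9.974e-01 2.000e-04] [0.91113212 0.36827182 0.17503359]
2.7333 [0.40930365 0.23158686 0.09647772] [ 0.0015 -0.0012  0.0599]
```

View pics/w4c.png

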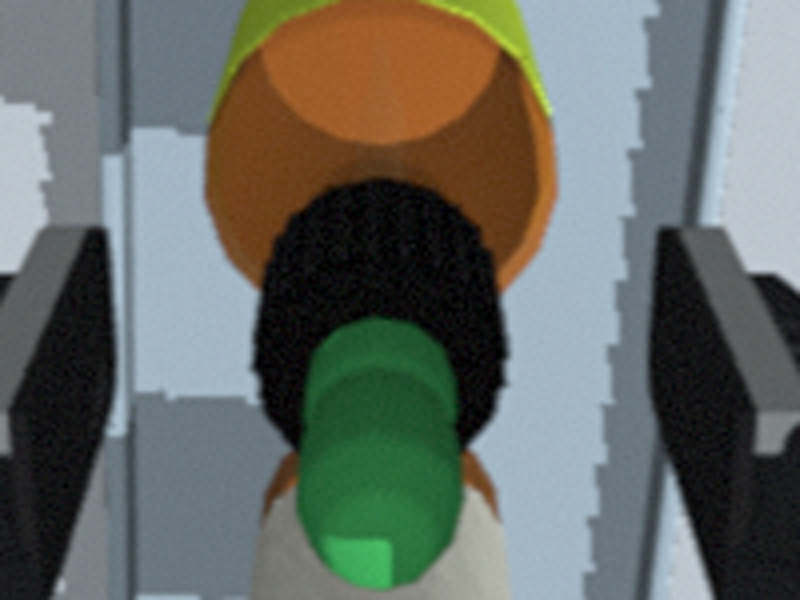

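View pics/s4c.png

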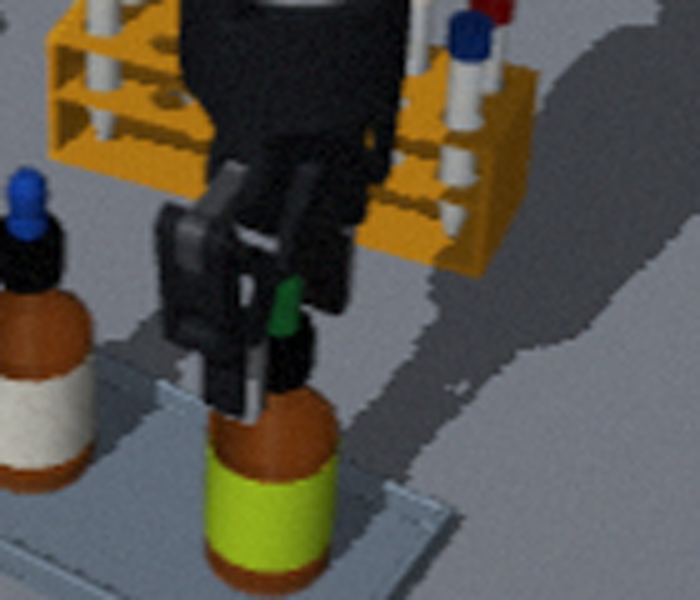

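The cap (257–503) is centred at 380 and the pads at 382, so it is well aligned. Now the last 12 mm.

{"method": "arm_command", "body": {"plan": [0.001,-0.001,0.03,0,0,0,0.001,-0.001,0.058,0,0,0,0.001,-0.001,0.058,0,0,0,0.001,-0.001,0.058,0,0,0]}}

```text
t: 3.07
tool_pos: [0.4079, 0.2311, 0.0831]
tool_rot: [-0.0, 0.072, 0.997, -0.0]
ft_force: [0.1, 0.3, 0.2]
width: 0.0603
```

Run:
```python
from h import *; from bench import *
s=read_state();v,M=rel(s,[.409,.2314,.0845]);print(s["t"],s["tool_pos"],s["width"],v.round(4),s["tool_rot"].round(4),s["ft_force"])
o=get_image("wrist");crop(o,220,200,200,150,4,"pics/w5c.png")
```

```text
3.0667 [0.40791272 0.23112432 0.08314229] 0.060319513007882984 [-0.0052  0.0021 -0.0068] [-5.000e-04  7.180e-02  9.974e-01 -1.000e-04] [0.1105908  0.33524049 0.24795556]
```

View pics/w5c.png

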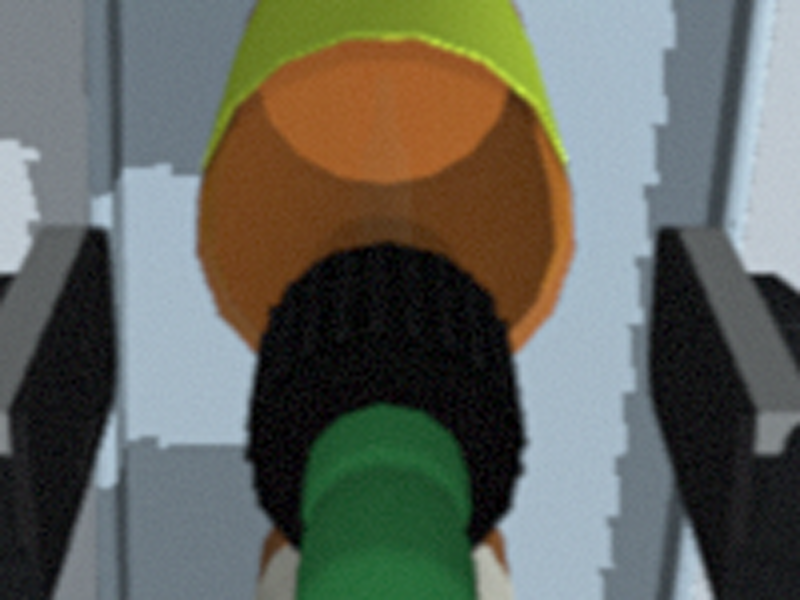

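Cap mid is 386 and pad mid 382, an offset of about 0.45 mm. I'll nudge by +0.002 in y and close.

{"method": "arm_command", "body": {"plan": [-0.002,0.002,-0.004,0,0,0,-0.002,0.002,-0.004,0,0,0,-0.002,0.002,-0.004,0,0,0,-0.002,0.002,-0.004,0,0,0], "grip": 34}}

```text
t: 3.45
tool_pos: [0.4089, 0.2316, 0.0847]
tool_rot: [0.0, 0.072, 0.997, 0.0]
ft_force: [-0.0, -0.2, -0.3]
width: 0.0291
```

Run:
```python
from h import *; from bench import *
s=read_state();v,M=rel(s,[.409,.2314,.0845]);print(s["t"],s["tool_pos"],s["width"],v.round(4),s["tool_rot"].round(4),s["ft_force"])
o=get_image("wrist");crop(o,220,200,200,150,4,"pics/w6c.png")
```

```text
3.45 [0.40890539 0.23161493 0.0846664 ] 0.029074600399301802 [-0.0006 -0.001   0.0008] [1.000e-04 7.180e-02 9.974e-01 1.000e-04] [-0.04486701 -0.22074406 -0.28012521]
```

View pics/w6c.png

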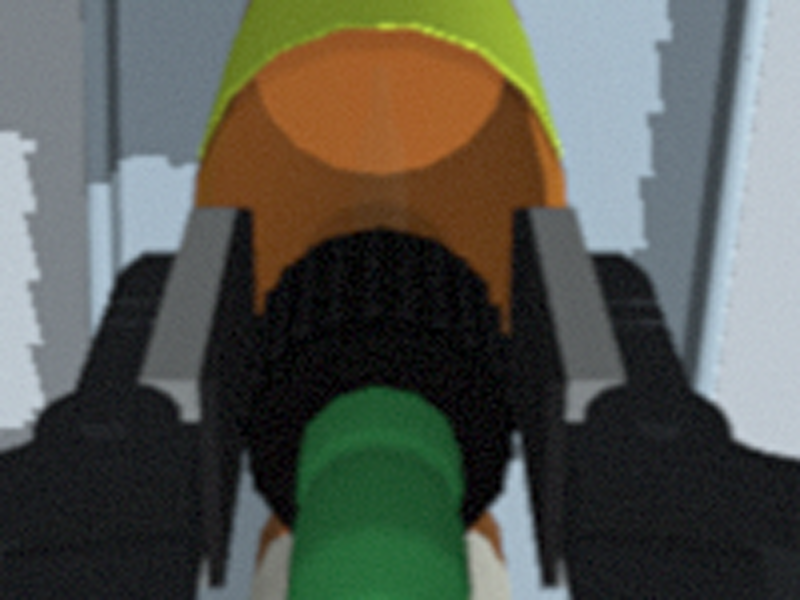

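The pads (253..513) straddle the cap with about 1.5 mm on each side. Closing fully.

{"method": "arm_command", "body": {"plan": [0,0,0,0,0,0,0,0,0,0,0,0,0,0,0,0,0,0,0,0,0,0,0,0], "grip": 0}}

```text
t: 3.83
tool_pos: [0.409, 0.2316, 0.0848]
tool_rot: [0.0, 0.072, 0.997, 0.0]
ft_force: [-0.2, -0.7, 3.2]
width: 0.0246
```

Run:
```python
from h import *; from bench import *
s=read_state();print(s["t"],s["tool_pos"],s["width"],s["tool_rot"].round(4),s["ft_force"])
o=get_image("wrist");crop(o,220,200,200,150,4,"pics/w7c.png")
```

```text
3.8333 [0.40903463 0.23163043 0.08480416] 0.024577097889556126 [3.000e-04 7.180e-02 9.974e-01 1.000e-04] [-0.21760004 -0.68198137  3.19700277]
```

View pics/w7c.png

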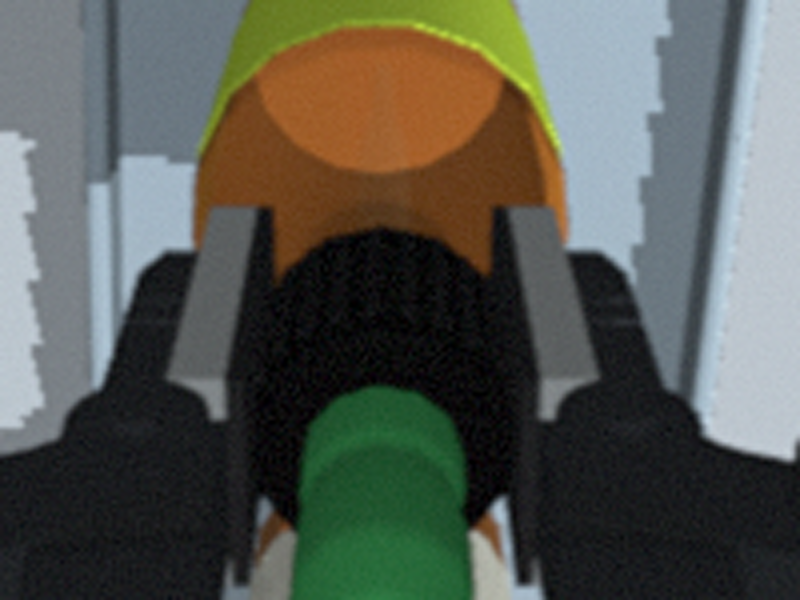

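Gripped at 24.6 mm on the cap, and the bulb is free. Now a slow straight lift, starting with 20 mm.

{"method": "arm_command", "body": {"plan": [0,0,-0.015,0,0,0,0,0,-0.035,0,0,0,0,0,-0.06,0,0,0,0,0,-0.08,0,0,0,0,0,-0.1,0,0,0]}}

```text
t: 4.3
tool_pos: [0.4088, 0.2316, 0.105]
tool_rot: [0.0, 0.072, 0.997, 0.0]
ft_force: [0.3, -1.1, -1.1]
width: 0.0245
```

Run:
```python
from h import *; from bench import *
s=read_state();print(s["t"],s["tool_pos"],s["width"],s["tool_rot"].round(4),s["ft_force"])
o=get_image("side");crop(o,250,170,160,140,5,"pics/s8c.png")
```

```text
4.3 [0.40884845 0.23161962 0.10504082] 0.024528670167664416 [1.000e-04 7.180e-02 9.974e-01 1.000e-04] [ 0.26209993 -1.07427139 -1.14634535]
```

View pics/s8c.png

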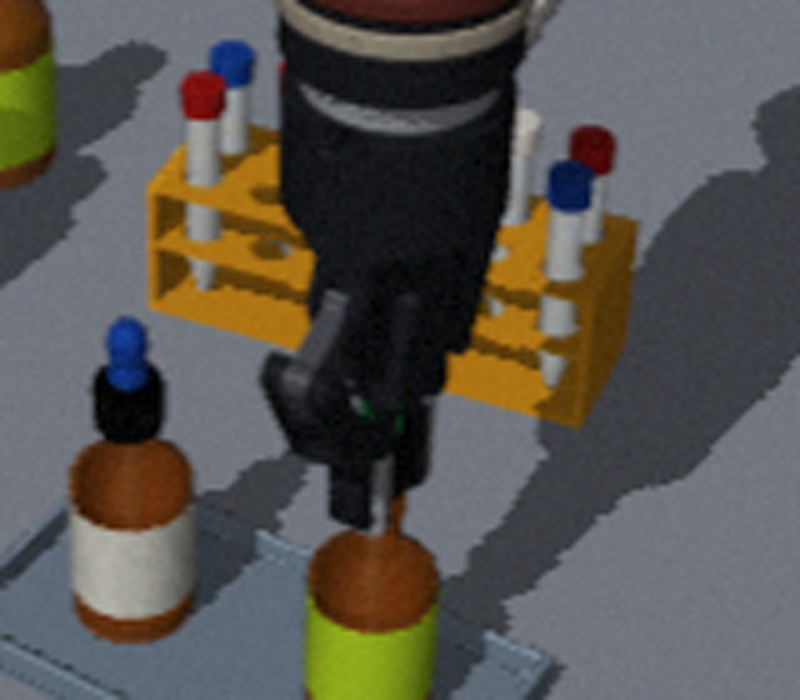

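The dropper is rising and the bottle stays, with bare neck now showing. Continuing straight up.

{"method": "arm_command", "body": {"plan": [0,0,-0.04,0,0,0,0,0,-0.1,0,0,0,0,0,-0.16,0,0,0,0,0,-0.22,0,0,0,0,0,-0.28,0,0,0]}}

```text
t: 4.77
tool_pos: [0.4091, 0.2317, 0.1623]
tool_rot: [0.0, 0.072, 0.997, 0.0]
ft_force: [-0.4, 0.2, -0.5]
width: 0.0243
```

{"method": "arm_command", "body": {"plan": [0,0,-0.06,0,0,0,0,0,-0.12,0,0,0,0,0,-0.18,0,0,0,0,0,-0.24,0,0,0,0,0,-0.3,0,0,0]}}

```text
t: 5.18
tool_pos: [0.4088, 0.2315, 0.2217]
tool_rot: [0.0, 0.072, 0.997, 0.0]
ft_force: [0.6, -0.6, -0.8]
width: 0.0245
```

{"method": "arm_command", "body": {"plan": [0,0,-0.03,0,0,0,0,0,-0.05,0,0,0,0,0,-0.05,0,0,0,0,0,-0.05,0,0,0]}}

```text
t: 5.52
tool_pos: [0.4087, 0.2316, 0.2302]
tool_rot: [-0.0, 0.072, 0.997, -0.0]
ft_force: [0.9, 0.0, 0.1]
width: 0.0243
```

Run:
```python
from h import *; from bench import *
s=read_state();print(s["t"],s["tool_pos"],s["width"],s["tool_rot"].round(4),s["ft_force"],s["joints"].round(3))
o=get_image("side");w=get_image("wrist");t=get_image("top");pickle.dump((s,o,w,t),open("d9.pkl","wb"))
crop(o,250,120,170,190,4,"pics/s9c.png");cv2.imwrite("pics/w9.png",w["img"][:,:,::-1])
s=read_state();print(s["tool_pos"],proj(o,[.409,.2316,s["tool_pos"][2]-.0848+.016]));v,M=rel(s,[.5162,-.2517,.2285]);print(v)
```

```text
5.5167 [0.4087338  0.23155552 0.23022566] 0.024321795661401507 [-2.000e-04  7.180e-02  9.974e-01 -0.000e+00] [0.91864246 0.03850938 0.06947516] [ 0.236 -0.295 -0.281  1.586  0.     0.38 ]
[0.40846935 0.23150901 0.22978133] [326.25360783 244.17499251]
[-0.87910799 -2.31399924  0.0062153 ]
```

View pics/s9c.png

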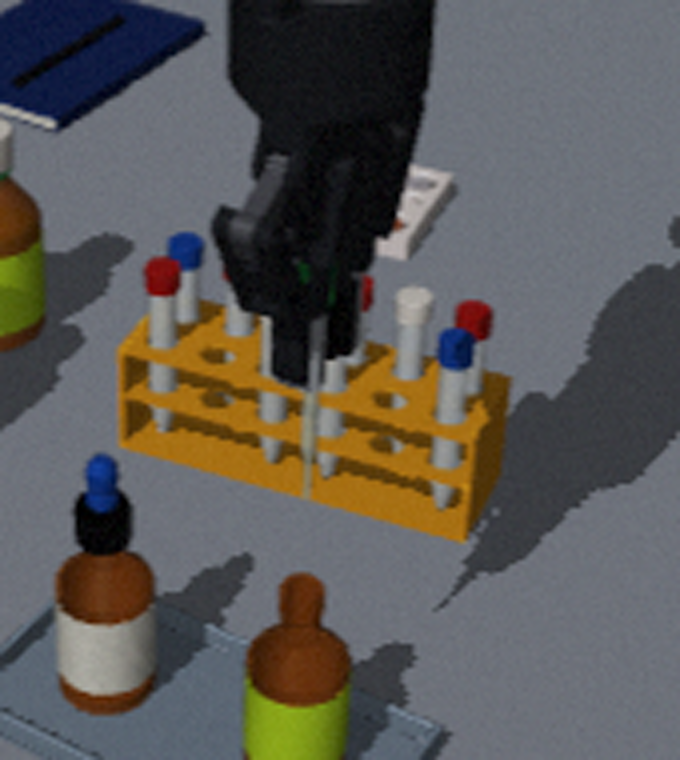

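View pics/w9.png

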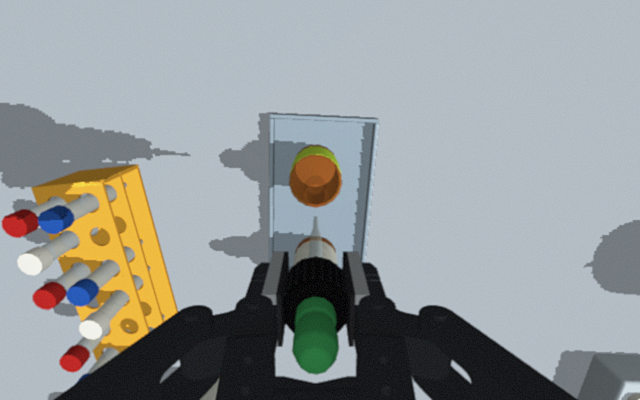

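In the side view the dropper tip is at (326.4,243.9), and (326.3,244.2) was predicted for a tip 68.8 mm below the TCP. It hangs upright and clear, with the tip at z≈0.161, and the bottle is standing. Now I'll carry it over the rack.

{"method": "arm_command", "body": {"plan": [-0.023,-0.06,0,0,0,0,-0.061,-0.16,0,0,0,0,-0.106,-0.28,0,0,0,0,-0.152,-0.4,0,0,0,0,-0.198,-0.52,0,0,0,0]}}

```text
t: 6.08
tool_pos: [0.4329, 0.122, 0.23]
tool_rot: [-0.0, 0.072, 0.997, -0.0]
ft_force: [1.5, -0.4, -0.0]
width: 0.0244
```

{"method": "arm_command", "body": {"plan": [-0.046,-0.12,0,0,0,0,-0.091,-0.24,0,0,0,0,-0.137,-0.36,0,0,0,0,-0.182,-0.48,0,0,0,0,-0.228,-0.6,0,0,0,0]}}

```text
t: 6.5
tool_pos: [0.4609, -0.0035, 0.23]
tool_rot: [-0.0, 0.072, 0.997, 0.0]
ft_force: [0.4, -0.6, -0.6]
width: 0.0243
```

{"method": "arm_command", "body": {"plan": [-0.046,-0.12,0,0,0,0,-0.091,-0.24,0,0,0,0,-0.137,-0.36,0,0,0,0,-0.182,-0.48,0,0,0,0,-0.228,-0.6,0,0,0,0]}}

```text
t: 6.92
tool_pos: [0.4888, -0.1288, 0.2299]
tool_rot: [-0.0, 0.072, 0.997, 0.0]
ft_force: [-0.9, -0.2, -0.4]
width: 0.0242
```

{"method": "arm_command", "body": {"plan": [-0.046,-0.12,0,0,0,0,-0.091,-0.24,0,0,0,0,-0.137,-0.36,0,0,0,0,-0.175,-0.46,0,0,0,0,-0.2,-0.53,0,0,0,0]}}

```text
t: 7.33
tool_pos: [0.5133, -0.2401, 0.2295]
tool_rot: [-0.0, 0.072, 0.997, 0.0]
ft_force: [0.3, 0.2, 0.1]
width: 0.0246
```

{"method": "arm_command", "body": {"plan": [0,0,0,0,0,0,0,0,0,0,0,0,0,0,0,0,0,0]}}

```text
t: 7.58
tool_pos: [0.5131, -0.2375, 0.2301]
tool_rot: [-0.0, 0.072, 0.997, 0.0]
ft_force: [-0.0, 0.4, -0.2]
width: 0.0247
```

Run:
```python
from h import *; from bench import *
s=read_state();v,M=rel(s,[.5162,-.2517,.2285]);print(s["t"],s["tool_pos"],s["width"],s["tool_rot"].round(4),v.round(4),s["joints"].round(3))
print(M.round(4))
w=get_image("wrist");t=get_image("top");o=get_image("side");pickle.dump((s,o,w,t),open("d10.pkl","wb"))
cv2.imwrite("pics/w10.png",w["img"][:,:,::-1]);cv2.imwrite("pics/t10.png",t["img"][:,:,::-1]);cv2.imwrite("pics/s10.png",o["img"][:,:,::-1])
print("tip pred",proj(w,s["tool_pos"]+M@[0,0,.0688]),"cu pred",proj(w,[.5162,-.2517,.015]))
```

```text
7.5833 [ 0.51313373 -0.23754958  0.23012565] 0.02466600519107005 [-3.000e-04  7.170e-02  9.974e-01  4.000e-04] [-0.0253 -0.0678  0.0081] [-6.650e-01 -1.000e-03 -1.300e-02  1.559e+00  0.000e+00 -5.210e-01]
[[-9.897e-01  1.431e-01 -6.000e-04]
 [ 1.431e-01  9.897e-01  8.000e-04]
 [ 7.000e-04  7.000e-04 -1.000e+00]]
tip pred [316.96094854 215.61513254] cu pred [303.31258618 171.60979127]
```

View pics/w10.png

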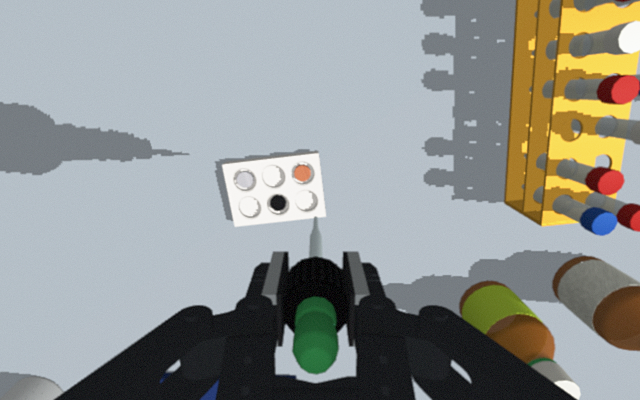

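View pics/t10.png

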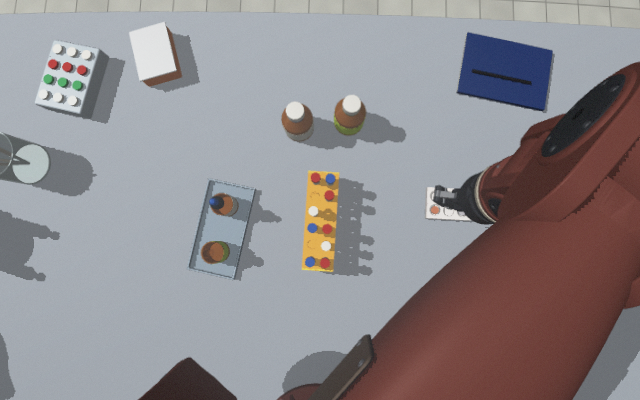

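View pics/s10.png

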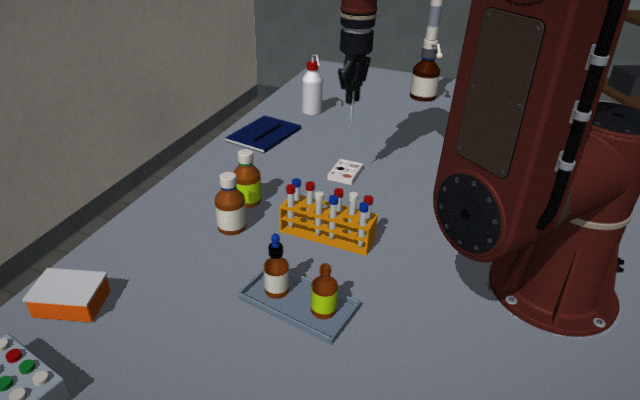

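The carry left everything standing. In the wrist view the tip is at about (316,218), predicted (317,215.6). The copper is at (302.5,173.5), predicted (303.3,171.6). The same small bias on both means the relative position agrees. I'll move over the disc and part of the way down.

{"method": "arm_command", "body": {"plan": [-0.01,-0.03,0.02,0,0,0,-0.025,-0.068,0.08,0,0,0,-0.025,-0.068,0.17,0,0,0,-0.025,-0.068,0.26,0,0,0,-0.025,-0.068,0.33,0,0,0]}}

```text
t: 8.15
tool_pos: [0.5159, -0.2526, 0.1618]
tool_rot: [-0.001, 0.072, 0.997, 0.001]
ft_force: [-0.5, -0.3, -0.6]
width: 0.0245
```

{"method": "arm_command", "body": {"plan": [0,0,0.05,0,0,0,0,0,0.1,0,0,0,0,0,0.12,0,0,0,0,0,0.12,0,0,0,0,0,0.12,0,0,0]}}

```text
t: 8.57
tool_pos: [0.5165, -0.2526, 0.1408]
tool_rot: [0.0, 0.072, 0.997, -0.0]
ft_force: [-0.5, 0.3, -0.4]
width: 0.0241
```

Run:
```python
from h import *; from bench import *
s=read_state();v,M=rel(s,[.5162,-.2517,.025+.0688]);print(s["t"],s["tool_pos"],s["width"],s["tool_rot"].round(4),v.round(4),s["ft_force"])
w=get_image("wrist");o=get_image("side");pickle.dump((s,o,w),open("d11.pkl","wb"))
crop(w,220,120,200,150,4,"pics/w11.png");crop(o,300,60,100,140,4,"pics/s11.png")
tip=s["tool_pos"]+M@[0,0,.0688];print(tip,"tip pred",proj(w,tip),proj(o,tip),"cu pred",proj(w,[.5162,-.2517,.015]),proj(o,[.5162,-.2517,.015]))
```

```text
8.5667 [ 0.51653316 -0.25258676  0.1408202 ] 0.024149697404693797 [ 2.000e-04  7.180e-02  9.974e-01 -1.000e-04] [0.0024 0.0042 0.2351] [-0.4860061   0.29577572 -0.372159  ]
[ 0.51655953 -0.2526002   0.07202021] tip pred [316.97063976 215.60170344] [348.41668552 156.12695832] cu pred [317.68936498 190.2212429 ] [347.1647302  174.90480799]
```

View pics/w11.png

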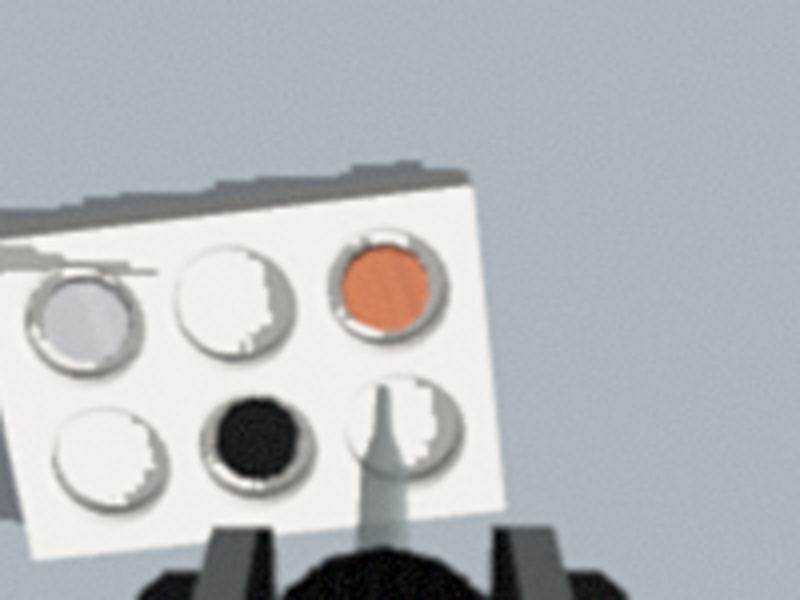

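View pics/s11.png

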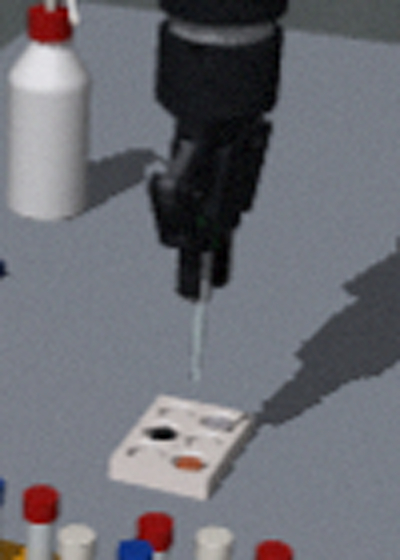

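In the wrist crop the tip is at (382,386) and the copper centre at (386,289). Relative to prediction they agree within about 1 mm. I'll lower further to a tip height of about 0.040 and check again.

{"method": "arm_command", "body": {"plan": [-0.001,0.004,0.04,0,0,0,-0.001,0.004,0.09,0,0,0,-0.001,0.004,0.13,0,0,0,-0.001,0.004,0.155,0,0,0,-0.001,0.004,0.16,0,0,0]}}

```text
t: 9.08
tool_pos: [0.5159, -0.251, 0.1066]
tool_rot: [-0.001, 0.072, 0.997, 0.001]
ft_force: [-1.0, 0.3, -1.0]
width: 0.0245
```

{"method": "arm_command", "body": {"plan": [0,0,0,0,0,0,0,0,0,0,0,0,0,0,0,0,0,0]}}

```text
t: 9.33
tool_pos: [0.5169, -0.2518, 0.1089]
tool_rot: [0.0, 0.072, 0.997, -0.0]
ft_force: [1.0, -0.6, -0.9]
width: 0.024
```

```bash
cat > chk.py <<'E'
from h import *; from bench import *
import sys
n=sys.argv[1]
s=read_state();v,M=rel(s,[.5165,-.2517,.025+.0688]);print(s["t"],s["tool_pos"],s["width"],s["tool_rot"].round(4),v.round(4),s["ft_force"])
w=get_image("wrist");o=get_image("side");pickle.dump((s,o,w),open(f"d{n}.pkl","wb"))
crop(w,260,150,120,90,6,f"pics/w{n}.png");crop(o,320,120,60,70,8,f"pics/s{n}.png")
tip=s["tool_pos"]+M@[0,0,.0688];print(tip,"tip pred",proj(w,tip),proj(o,tip),"cu pred",proj(w,[.5165,-.2517,.015]),proj(o,[.5165,-.2517,.015]))
E
python3 chk.py 12
```

```text
9.3333 [ 0.51692662 -0.2518406   0.10892528] 0.02402580251637132 [ 3.000e-04  7.180e-02  9.974e-01 -2.000e-04] [0.0023 0.0004 0.0756] [ 0.9575184  -0.60912258 -0.88071245]
[ 0.51696646 -0.25186647  0.0401253 ] tip pred [316.95599472 215.61898748] [347.4683319  166.73116109] cu pred [316.93915093 202.72238925] [347.0594108  174.88299182]
```

View pics/w12.png

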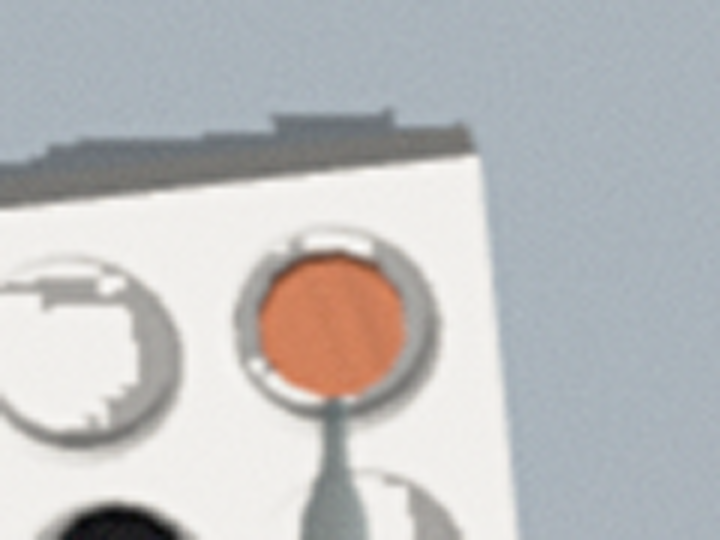

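View pics/s12.png

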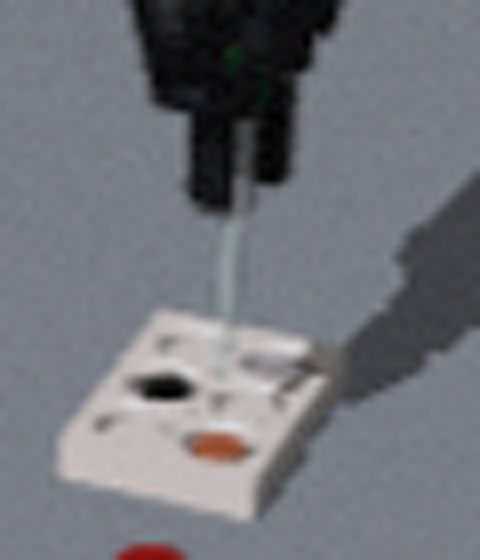

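The tip is at crop (337,400) and the copper centre at (333,326). Bias-corrected, the copper is at (0.517,-0.252) and the tip is already over it within 0.5 mm. Lowering slowly by 12 mm.

{"method": "arm_command", "body": {"plan": [0,0,0.012,0,0,0,0,0,0.026,0,0,0,0,0,0.04,0,0,0,0,0,0.052,0,0,0,0,0,0.06,0,0,0]}}

```text
t: 9.85
tool_pos: [0.5165, -0.2515, 0.0959]
tool_rot: [-0.0, 0.072, 0.997, 0.0]
ft_force: [-0.4, -0.1, 0.1]
width: 0.0245
```

{"method": "arm_command", "body": {"plan": [0,0,0,0,0,0,0,0,0,0,0,0,0,0,0,0,0,0,0,0,0,0,0,0,0,0,0,0,0,0]}}

```text
t: 10.27
tool_pos: [0.5168, -0.2517, 0.0967]
tool_rot: [0.0, 0.072, 0.997, -0.0]
ft_force: [0.5, -0.3, -0.9]
width: 0.0246
```

```bash
python3 chk.py 13; python3 -c "
from bench import *
for i in range(6):
    get_image('top');print(read_state()['tool_pos'])"
```

```text
10.2667 [ 0.51680714 -0.25171394  0.09665625] 0.024604281154761647 [ 1.000e-04  7.180e-02  9.974e-01 -1.000e-04] [ 0.0015 -0.0001  0.0143] [ 0.48584622 -0.26097613 -0.87203298]
[ 0.51682718 -0.25172294  0.02785626] tip pred [316.96821445 215.65336278] [347.22951808 170.73650546] cu pred [316.84657423 208.63110708] [347.0594108  174.88299182]
[ 0.51674393 -0.25168902  0.09655474]
[ 0.51672436 -0.25166664  0.0965408 ]
[ 0.51672802 -0.2516462   0.09652986]
[ 0.51672265 -0.25168758  0.0965182 ]
[ 0.51673212 -0.25167888  0.09651447]
[ 0.51672694 -0.25160541  0.09645379]
```

View pics/w13.png

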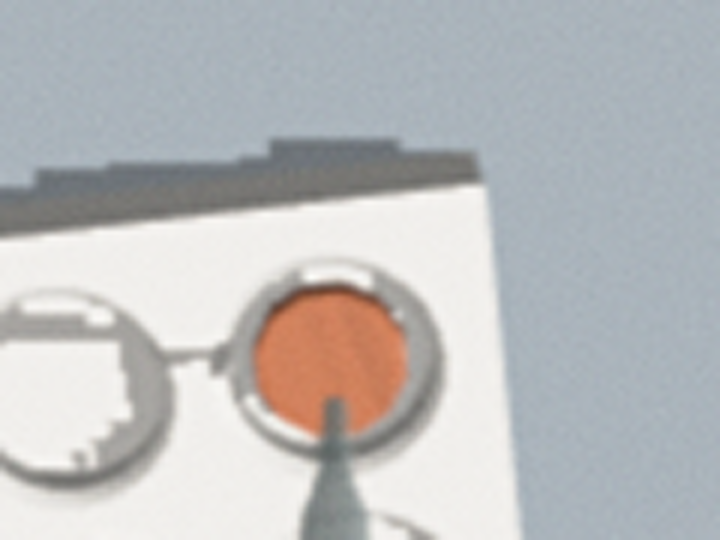

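View pics/s13.png

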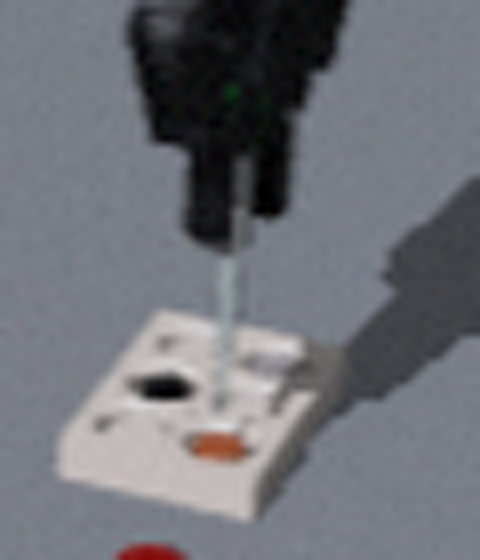

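It settled with the tip at z≈0.0277. The tip is at crop (334,398) and the copper centre at (331,361), which puts the tip within 0.5 mm of the middle after bias correction. Now the final 2.6 mm down with a tiny trim.

{"method": "arm_command", "body": {"plan": [-0.001,-0.001,0.005,0,0,0,-0.002,-0.001,0.01,0,0,0,-0.002,-0.001,0.013,0,0,0,-0.002,-0.001,0.013,0,0,0,-0.002,-0.001,0.013,0,0,0]}}

```text
t: 11.08
tool_pos: [0.517, -0.2519, 0.0938]
tool_rot: [-0.0, 0.072, 0.997, 0.0]
ft_force: [-0.5, 0.1, -0.0]
width: 0.0241
```

{"method": "arm_command", "body": {"plan": [0,0,0,0,0,0,0,0,0,0,0,0,0,0,0,0,0,0,0,0,0,0,0,0,0,0,0,0,0,0]}}

```text
t: 11.5
tool_pos: [0.5171, -0.2519, 0.0939]
tool_rot: [0.0, 0.072, 0.997, 0.0]
ft_force: [-0.1, -0.2, -0.4]
width: 0.0246
```

{"method": "arm_command", "body": {"plan": [0,0,0,0,0,0,0,0,0,0,0,0,0,0,0,0,0,0,0,0,0,0,0,0,0,0,0,0,0,0]}}

```text
t: 11.92
tool_pos: [0.5171, -0.2519, 0.0939]
tool_rot: [0.0, 0.072, 0.997, 0.0]
ft_force: [-0.4, -1.0, -0.5]
width: 0.0242
```

```bash
python3 chk.py 14; python3 -c "
from bench import *;import cv2
for i in range(4):
    o=get_image('side');print(read_state()['tool_pos'])
cv2.imwrite('pics/s14f.png',o['img'][:,:,::-1])"
```

```text
11.9167 [ 0.51706877 -0.25191167  0.09388661] 0.024215278810347553 [0.     0.0718 0.9974 0.    ] [0.003  0.0006 0.0004] [-0.39946961 -1.00867934 -0.46751363]
[ 0.51707232 -0.25190689  0.02508661] tip pred [316.95217082 215.61809786] [347.10266246 171.57873505] cu pred [317.06365781 209.58150405] [347.0594108  174.88299182]
[ 0.51709421 -0.25191283  0.0938985 ]
[ 0.51706568 -0.25191529  0.09388441]
[ 0.51708334 -0.25192073  0.09388701]
[ 0.51707696 -0.25190192  0.09388119]
```

View pics/w14.png

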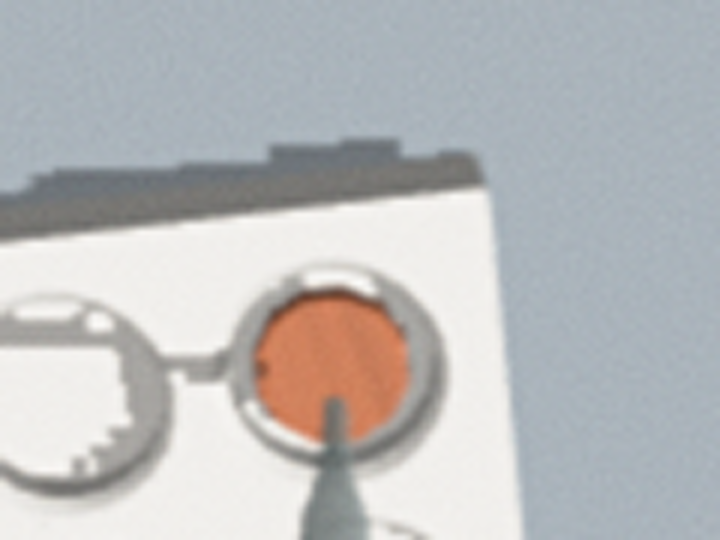

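View pics/s14.png

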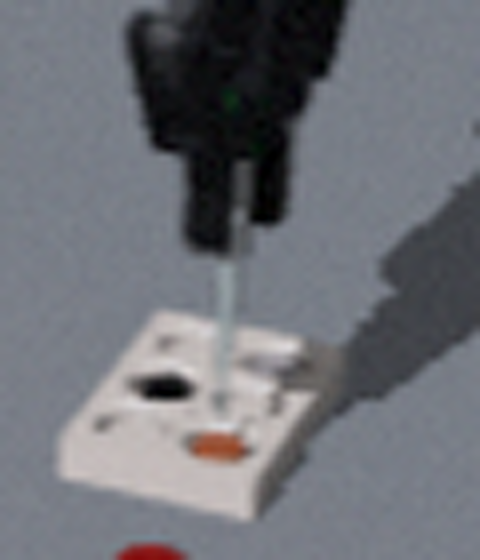

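View pics/s14f.png

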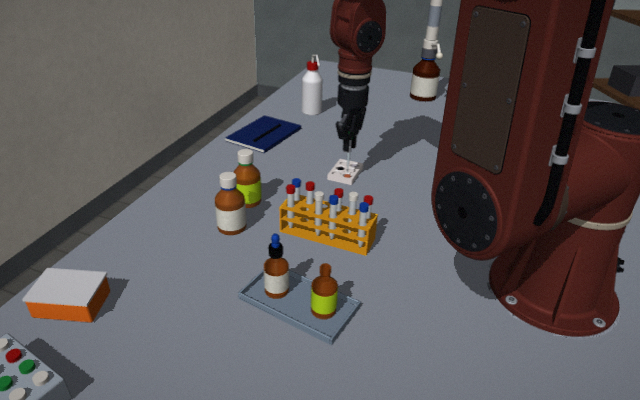

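The tip is over the middle: the wrist crop shows tip (334,398) and copper centre (333,366), a 5.3 px gap where 5.2 is expected for centred and 10 mm up. In the side view the tip row is about 171.4, predicted 171.6. The pose is still to within 0.02 mm, upright, and everything is standing. Handing in.

```bash
python3 -c "
from bench import *
print(job_done()); s=read_state(); print(s['t'],s['tool_pos'],s['width'])"
```

```text
the job is handed in; nothing more can be done
None
the job is handed in; nothing more can be done
```

I gripped the dropper by its black cap (opening about 24 mm, bulb never touched) and lifted it straight out of the lime-labelled bottle. I carried it over the rack with the tip at about 160 mm, clear of the 118 mm tube caps. It was still held upright over the copper disc when I handed the job in, at about 12.5 s of the 46 s allowed.

**Last checks:**
- **Tip position:** the tip was at about (0.517, -0.252, 0.025), 10 mm above the disc. The wrist view put it within about 0.5 mm of the disc's middle.
- **Stillness:** the pose drifted less than 0.05 mm over the last readings. The tool was vertical and the outside forces were about 1 N or less.
- **Surroundings:** the last side picture showed both bottles, the rack, the spot plate and the rest standing undisturbed.

**Disagreements and limits:**
- The wrist camera differed from the arm's measured pose by about 1–2 pixels (roughly 1 mm), so I corrected for it by comparing the tip and the disc in the same picture.
- In the side view the glass tip was faint against the plate, so that reading confirms the height only roughly.
- After each move the arm wobbled by 1–2 mm, so I let it settle before the last checks.

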